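# Free a stuck cuvette from its cell holder on the ejector stand

### The arm

A 6-joint arm with a two-finger parallel gripper is mounted at the origin on a cart in front of the work surface, level with it; the furniture and walls round the work are solid. World frame = base frame: x ahead of the robot, y to its left, z up, the work surface at z = 0. Lengths are in mm, angles in rad, forces in N, time in s.
With the tool pointing down it reaches from about 350 to 875 mm from the base axis. Payload 4.2 kg.
Tool frame: the origin (TCP) lies midway between the tips of the shut fingers; the grasp point (between the pads) lies 19 mm behind it (hold_point_z is the distance from the TCP to the grasp point, in mm); z points along the fingers, y is the line along which they close (so a half turn about z gives the same grasp; the last joint's range is limited). The gripper opens to 87 mm and grips with 3 to 60 N. Pads are 19 mm wide; open, the fingers measure 117 mm over their backs; the gripper's body (75 mm by 190 mm) begins 51 mm behind the grasp point.
Start: joints at [1.521, 0.385, 0.008, 0, -1.194, -0.259], TCP at [189.915, 595.426, 222.55] pointing down, gripper open.
Joint ranges: [-3.14, 3.14], [-1.21, 2.06], [-1.07, 1.41], [-3.16, 2.05], [-2.99, -0.16], [-3.1, 3.1]. Speed limits (rad/s): [2.79, 2.79, 3.14, 3.14, 3.14, 3.14].

### API

Orientations are given as a unit quaternion [x, y, z, w].
In Python, from cell import * gives the robot as it stands.
- The arm moves only by the tool drive_tool, never from a script. Its argument "series" is a list of rows, each a list of 3 entries, a list of its own where there are three numbers: the shift along the tool's x, y, z each as a share of 0.25 m, from -1 to 1, then the turn about the tool's z as a share of 180 degrees, from -1 to 1, then the gripper command: -1 is shut, 1 is fully open, values between are in proportion. In form: [[[dx, dy, dz], twist, gripper], ...]. A call has 1 to 10 rows; each row shifts and turns the commanded pose from where the row before left it, along the tool's axes as they then stand; what a row does not reach is not made up. A row lasts 1/10 s, in which the tool goes at most 50 mm and 8.59 degrees, less where a joint would pass 70% of its speed; a pose out of reach is approached as far as the arm can. A call with a number of a shift or a turn outside -1 to 1 is refused whole. A call with a gripper value outside its range is refused whole. The fingers move at their own pace and stop on an object; "force" is the grip in N (left out, the last holds). Time passes only in rows, so rows that do not move let the fingers close. It gives the time, the measured TCP pose, the force, the opening and the grip force at its end, in the units of the state.
- state(): the state, without advancing time (a new reading comes with each control period).
- capture(name): name is "scene" or "top"; returns (picture, depth): 384x512x3 uint8, red, green, blue; 384x512 float32, mm along the optical axis (not along the pixel's ray), 0 where there is no reading.
- get_calibration(name): a dict with "fx", "fy", "cx", "cy" (pixels), "R" (3x3) and "t" (3): a world point X has camera coordinates R X + t. Camera axes: x right, y down, z forward; pixel columns grow to the right and rows downward; lengths in mm; the calibration is good to about 2 mm. A picture is of the moment at which its call begins. get_calibration takes no time and is no camera call.
- job_done(): hands the job in; it is judged then, once.
Trained networks look in the newest picture that a camera, given by its name, has taken for a name from the list of things; names that differ only in an ending like _2 or _b are one class to them, and where a whole thing is asked for, a point or a joint stands for the part that bears it (a point fixed in the world has none). Each returns a list of dicts, best first, with "p" (0 to 1); they miss things now and then, are a little off and sometimes report something else, mostly with a low value. They report only what shows in the picture. A call takes as long as a camera call.
- spot_in(camera, label): "point" ([x, y, z] in mm, in world coordinates, good to about 4 mm: the middle of the surface that is visible of it).
- tip_of(camera, label): "point" ([x, y, z] in mm, in world coordinates, good to about 4 mm: a listed point, or the origin of a listed thing).
The state is a dict: "time": time; "qpos": joint angles; "qvel": joint speeds; "joint_efforts": joint torques, N m; "eef_pos": TCP position; "tcp_rot": TCP orientation; "contact_force": force on the tool from outside, world axes, zero at the start; "moment": the same for the moment, N m; "grip_width": finger opening in mm; "finger_force": force on a finger pad.
Only numpy, scipy, OpenCV 4.12 (cv2) and the standard library are available. Lean on these libraries where they do the work, as an engineer would, in place of code of your own. Each camera call takes 0.05 s, during which the arm holds its last target. There are 200 camera calls.

### The job

The cuvette is stuck right down in its metal cell holder: set the holder upright over the pin of the ejector stand, feel for the hole in its underside and press it gently down until it sits on the seat and the pin has poked the cuvette up out of the grip of its spring (the thin pin and the cuvette stand no hard pressing). Lift the cuvette out and stand it upright, fully down, in the free end well of the cuvette rack. Leave the holder standing on the ejector and the other things where they are.

Things in the scene. Friction and masses are not known exactly. Their poses are not given: they have to be found in the camera images.
- holder: Cell holder: loose upright aluminium block 44 x 44 mm, 52 mm tall, 0.32 kg, with a dark 6 mm base plate. Origin at the centre of its underside, z up. On its axis a square well 15 x 15 mm opens at the top and ends 6 mm above the underside. The +y and -y faces are flat (a black window disc on each): grip across them, with the fingertips at most 31 mm below the top.
- access_hole (a point): Centre of the holder's underside, on its axis; axes as the holder's. A round access hole 7.5 mm across runs from here up through the 6 mm base plate into the well.
- spring_boss (a point): Outer end of the brass spring-plunger boss, 11 mm across, that sticks 5 mm out of the holder's +x face, 20 mm above its underside. Its spring nose clamps the cuvette sideways in the well: pushing it up takes about 5 to 9 N until it has risen 18 mm; then it is free. Before that, pulling at it would lift the holder too.
- cuvette: Clear plastic cuvette, 13.3 mm square outside, 45 mm tall, 20 g, open at the top. Origin at the centre of its underside, z up. It starts at the bottom of the holder's well, its rim 1 mm below the holder's top, so it cannot be gripped.
- stand: Ejector stand, fixed to the desk: grey base plate 86 (x) x 70 (y) x 12 mm, origin at the centre of its underside, z up. A slot along its y axis takes a small aluminium clamp block (30 x 22 x 10 mm, black thumb knob on its -x side) that carries an upright round post with a flat round seat 36 mm across and, above the seat, an upright pin 5 mm thick and 28 mm long.
- slot (a point): Middle of the slot, on the top of the stand's base plate; axes as the stand's. The post stands at x = 0 but is clamped anywhere from y = -9 to +9 mm along the slot, with its seat anywhere from 22 to 38 mm (pin tip 50 to 66 mm) above this point: neither is measured, so look or feel. The post is rigid. With the holder down on the seat, the cuvette has been raised 22 mm and stands loose on the pin.
- rack: Cuvette rack, fixed to the desk: white block 36 (x) x 124 (y) x 30 mm, origin at the centre of its underside, z up. One row of four square wells 16 x 16 mm, 24 mm deep, along its y axis, 28 mm apart; three hold cuvettes that stand 21 mm proud, the end well on the -y side is free.
- free_well (a point): Centre of the floor of the rack's free end well, 6 mm above the rack's underside; axes as the rack's. Have the fingers close along the x axis here, clear of the neighbour 28 mm away in +y.
- canister: Bystander: round canister, black below and cream above, 35 mm across, 61 mm tall, origin at the centre of its underside.
- dropper: Bystander: small brown dropper bottle with a black cap, 26 mm across, 58 mm tall, origin at the centre of its underside.
- reagent_4: Bystander: white reagent bottle, 38 mm across, 72 mm tall, origin at the centre of its underside.
- reagent_5: Bystander: white reagent bottle, 38 mm across, 72 mm tall, origin at the centre of its underside.

How it is judged (in metres and radians):
On the way, in this order (a step that is already met when the one before it is completed fails the run):
1. with the holder upright over the ejector stand, the cuvette has been poked up at least 19 mm in its well (horizontal distance between holder and stand below 0.014 m and z of holder in the frame of stand above 0.03 m and angle between holder's own z axis and vertical below 0.12 rad and z of cuvette in the frame of holder between 0.025 and 0.035 m), for 0.2 s.
2. the cuvette has been lifted out of the holder, which stays on the ejector (horizontal distance between holder and stand below 0.014 m and z of holder in the frame of stand above 0.03 m and angle between holder's own z axis and vertical below 0.12 rad and z of cuvette in the frame of holder above 0.054 m), for 0.1 s.
At the end, for the whole second after the job is handed in: the cuvette stands in the rack's free end well, upright within 0.2 rad, within 5 mm of the well's centre and within 3 mm of its floor; the holder stands upright on the ejector stand, within 14 mm of the stand's axis; both are at rest and released (horizontal distance between holder and stand below 0.014 m and z of holder in the frame of stand above 0.03 m and angle between holder's own z axis and vertical below 0.12 rad and contact force between stand and holder above 0.5 N and linear speed of each of holder, cuvette below 0.02 m/s and horizontal distance between cuvette and free_well below 0.005 m and z of cuvette in the frame of free_well below 0.003 m and angle between cuvette's own z axis and vertical below 0.2 rad); the robot touches nothing.
It fails at once if the holder is pressed on the ejector stand's pin or seat with more than 35 N (contact force between holder and stand above 35 N).
It fails at once if the pin presses on the cuvette with more than 25 N (contact force between cuvette and stand above 25 N).
It fails at once if the cuvette is tipped by more than 0.9 rad (angle between cuvette's own z axis and vertical above 0.9 rad).
It fails at once if a bystander is moved by more than 25 mm (distance of any of canister, dropper, reagent_4, reagent_5 from where it was at the start of the episode above 0.025 m).
It also fails if it takes over 61 s, if anything falls off the work surface, if the arm or the gripper's body presses on something with over 40 N, if the wrist force passes 120 N, or if a joint passes its speed limit or range.

## Working session

There is one attempt and no reset: what is moved stays moved. The work goes in short steps, Python scripts to look and compute and a tool call to move; the robot and the scene stay as the last step left them, time stands still between calls to the robot, and variables do not carry over. Pictures are saved under pics/ and viewed, at most 10 in all, crops included, and the job is handed in when it is done.

Besides the shell and the picture viewer there is one more tool, called after "Emit:" as name([rows], argument=value, ...), one row to a line, values as JSON. drive_tool: Moves the arm, as the interface text tells. Shift numbers are shares of 0.25 m and turn numbers shares of 180 degrees, none past 1 either way. Its arguments: {"type":"object","properties":{"series":{"type":"array","items":{"type":"array"}},"force":{"type":"number"}},"required":["series"]}

```bash
ls; mkdir -p pics; python3 - <<'E'
from cell import *
import cv2,numpy as np
s=state();print(s)
for n in("scene","top"):
    p,d=capture(n);cv2.imwrite(f"pics/{n}0.png",p[:,:,::-1]);np.save(f"pics/{n}0.npy",d)
    c=get_calibration(n);print(n,c)
    for l in("holder","access_hole","spring_boss","cuvette","stand","slot","rack","free_well","canister","dropper","reagent_4"):
        print(l,[(np.round(x["point"],1).tolist(),round(x["p"],2)) for x in tip_of(n,l)][:4])
E
```

```text
pics
{'time': 0.0, 'qpos': array([ 1.52061768e+00,  3.85542381e-01,  6.64602872e-03, -5.03979855e-04,
       -1.19394817e+00, -2.58586767e-01]), 'qvel': array([ 0.00075253,  0.00067879,  0.00119288, -0.00119078, -0.00032204,
        0.00064064]), 'joint_efforts': array([ 1.44440901e-04, -3.90661812e+01,  1.87415260e+01,  4.21984613e+00,
        1.11529586e-02, -1.90670876e-04]), 'eef_pos': array([189.73369301, 594.89519393, 221.47529411]), 'tcp_rot': array([ 9.88091795e-01, -1.53861957e-01, -1.26420165e-04,  1.04290204e-03]), 'contact_force': array([-0.44047602, -1.13527332, -0.08794893]), 'moment': array([-0.04006443, -0.00748906, -0.01307972]), 'finger_force': 0.0, 'grip_width': 87.1827385695673}
scene {'fx': 448.4538041612186, 'fy': 448.4538041612186, 'cx': 253.7823661340554, 'cy': 188.79272697143406, 'R': array([[ 0.70241626, -0.71176495, -0.00143292],
       [-0.38465685, -0.37790915, -0.84215425],
       [ 0.59887437,  0.59209402, -0.53923479]]), 't': array([-272.15047455,  315.21074953,  547.57827768])}
holder [([449.3, 173.5, 0.4], 0.6)]
access_hole [([451.0, 175.0, -1.2], 0.
[... 448 characters left out ...]
2079382275, 'R': array([[ 0.01997917, -0.99893335, -0.04162925],
       [-0.99724588, -0.0169363 , -0.07220682],
       [ 0.07142476,  0.04295723, -0.99652054]]), 't': array([141.56330376, 511.22150686, 837.26545478])}
holder [([450.4, 168.7, -1.6], 0.71)]
access_hole [([445.0, 174.2, -0.3], 0.62)]
spring_boss [([473.6, 174.8, 18.7], 0.97)]
cuvette [([449.6, 167.9, 0.2], 0.63)]
stand [([583.1, 73.6, 2.9], 0.77)]
slot [([586.4, 70.2, 16.1], 0.73)]
rack [([551.1, 254.2, -1.3], 0.76)]
free_well [([598.9, 246.8, 4.8], 0.65)]
canister [([477.0, -2.6, 0.5], 0.66)]
dropper [([667.5, 1.4, -0.6], 0.76), ([442.3, 176.8, -0.7], 0.63)]
reagent_4 [([403.2, 270.7, 1.2], 0.87), ([382.0, 216.1, 0.8], 0.64)]
```

```bash
python3 - <<'E'
import cv2,numpy as np
a=cv2.imread("pics/top0.png");b=cv2.imread("pics/scene0.png")
cv2.imwrite("pics/t0.png",cv2.resize(a[80:380,60:400],None,fx=2,fy=2)[:600]) 
cv2.imwrite("pics/s0.png",cv2.resize(b[100:384,80:480],None,fx=2,fy=2))
E
```

```text
(no output)
```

View pics/t0.png

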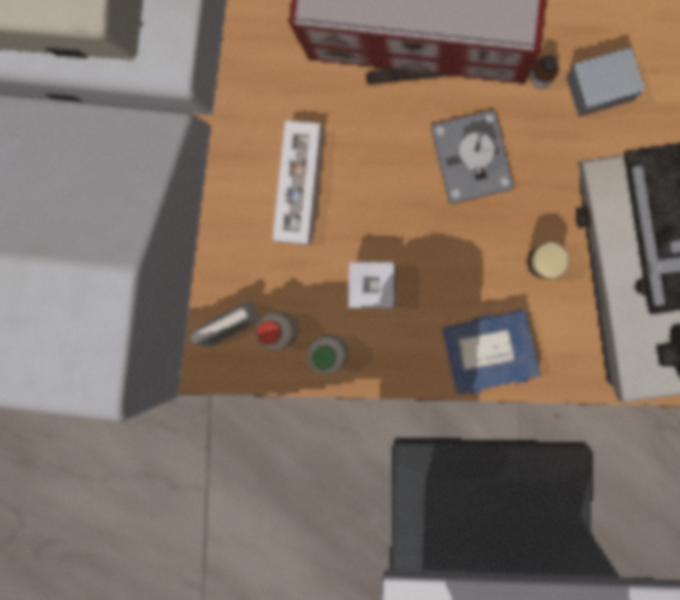

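View pics/s0.png

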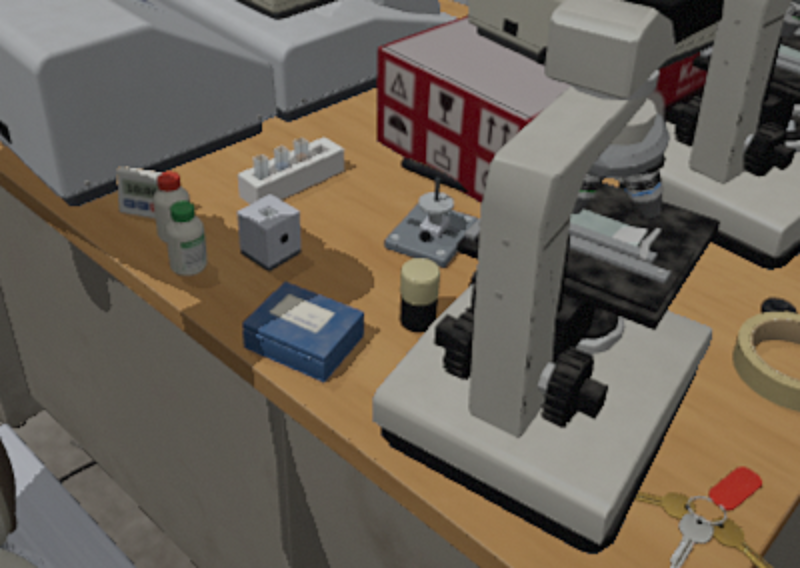

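Top view (crop, 2x, offset 60,80): holder at (370,285), stand at (472,155) with seat and pin at (478,148), rack at (298,180) with its free well at the far end, bottles at (275,330) and (327,353). Scene view: pin and seat at (436,195), tall microscope to the right, window disc on the holder's -y face at (284,238).

```bash
cat > h.py <<'E'
import numpy as np,cv2
from cell import *
def cloud(n,d):
    c=get_calibration(n);v,u=np.mgrid[:d.shape[0],:d.shape[1]]
    P=np.stack([(u-c["cx"])/c["fx"]*d,(v-c["cy"])/c["fy"]*d,d],-1)
    W=(P-c["t"])@c["R"];W[d==0]=np.nan;return W
def sel(W,x,y,z):
    with np.errstate(invalid='ignore'):
        m=(abs(W[...,0]-x[0])<x[1])&(abs(W[...,1]-y[0])<y[1])&(W[...,2]>z[0])&(W[...,2]<z[1])
    return W[m]
def rect(P):
    r=cv2.minAreaRect(P[:,:2].astype(np.float32));return np.round(r[0],1),np.round(r[1],1),round(r[2],1),len(P),np.round(np.median(P[:,2]),1)
E
python3 - <<'E'
from h import *
for n in("top","scene"):
    W=cloud(n,np.load(f"pics/{n}0.npy"));print(n)
    print("desk",np.nanmedian(sel(W,(500,60),(120,30),(-8,8))[:,2]))
    print("holder",rect(sel(W,(450,40),(171,40),(46,60))))
    print("base",rect(sel(W,(584,60),(74,60),(8,18))))
    print("rack",rect(sel(W,(548,80),(254,35),(26,36))))
    P=sel(W,(584,45),(74,40),(25,110));print("stand hist",np.histogram(P[:,2],bins=range(24,90,3)))
    print("seat",rect(sel(W,(584,45),(74,40),(30,54))))
    Q=P[P[:,2]>56]; print(np.round(Q,1).tolist()[:20])
    # height map maximum along path
    for y in range(-60,640,50):
        r=[]
        for x in range(300,760,50):
            p=sel(W,(x,25),(y,25),(-20,600));r.append(int(p[:,2].max()) if len(p) else -1)
        print(y,r)
E
```

```text
top
desk -0.5746625979972582
holder (array([447.6, 173.7]), array([41.6, 42. ]), 1.1, 433, np.float64(51.8))
base (array([583.8,  74.1]), array([86.3, 69.7]), 14.6, 1064, np.float64(11.7))
rack (array([552. , 254.7]), array([ 36.6, 124.1]), 85.8, 854, np.float64(29.8))
stand hist (array([  0,   0,   0,   0,   0,   1,  53, 155,  28,   0,   0,   1,   1,
         0,   1,   0,   6,   1,   0,   0,   0]), array([24, 27, 30, 33, 36, 39, 42, 45, 48, 51, 54, 57, 60, 63, 66, 69, 72,
       75, 78, 81, 84, 87]))
seat (array([584. ,  70.8]), array([34.2, 33.5]), 90.0, 237, np.float64(46.0))
[[585.5, 73.3, 75.9], [585.7, 71.3, 74.9], [586.1, 69.2, 72.9], [583.9, 73.1, 74.0], [584.2, 71.1, 72.2], [583.8, 69.3, 74.7], [583.0, 72.8, 67.4], [582.1, 71.1, 73.3], [582.7, 72.2, 57.2], [582.1, 70.5, 60.9]]
-60 [-1, 64, 67, 168, 357, 379, 398, 54, 52, 55]
-10 [-1, 31, 31, 63, 63, 48, 36, 59, 131, 228]
40 [-1, 32, 34, 55, 56, 49, 49, 131, 131, 227]
90 [-1, 33, 33, 3, 4, 48, 75, 131, 132, 227]
140 [-1, 4, 5, 55, 4, 4, 11, 129, 132, 225]
190 [-1, 74, 74, 57, 4, 3, 5, 16, 132, 219]
240 [-1, 74, 75, 4, 53, 53,
[... 1345 characters left out ...]
, [582.4, 69.9, 62.1]]
-60 [-1, 63, 66, 161, 65, 379, 396, -1, -1, 55]
-10 [-1, 31, 32, 63, 63, 3, 3, -1, -1, -1]
40 [-1, 32, 32, 29, 3, 48, 49, 131, 131, 226]
90 [-1, 32, 32, 3, 3, 48, 75, 131, 131, 226]
140 [-1, 3, 3, 55, 3, 3, 3, 129, 132, 225]
190 [-1, 74, 74, 54, 3, 4, 3, 16, 132, 218]
240 [-1, 73, 74, 3, 53, 54, 50, 4, 132, 131]
290 [-1, 2, 74, 3, 50, 31, 32, 4, 4, 5]
340 [-1, 194, 196, 196, 183, 151, 123, 120, 124, 121]
390 [-1, 196, 197, 198, 185, 155, 126, 224, 233, 233]
440 [-1, 197, 197, 197, 188, 158, 127, 223, 231, 231]
490 [-1, 197, 197, 197, 192, 162, 131, 222, 236, 236]
540 [-1, 197, 197, 197, 193, 164, 135, 223, 231, 235]
590 [-1, 200, 202, 203, 195, 167, 138, 221, 230, 231]
```

```bash
python3 - <<'E'
from h import *
G={}
for n in("top","scene"):
    W=cloud(n,np.load(f"pics/{n}0.npy")).reshape(-1,3);W=W[~np.isnan(W[:,0])]
    for p in W:
        k=(int(p[0]//10),int(p[1]//10))
        G[k]=max(G.get(k,-1),p[2])
def show(xr,yr):
    print("x\\y",*["%4d"%y for y in yr])
    for x in xr: print("%3d"%x,*["%4d"%G.get((x//10,y//10),-1) for y in yr])
show(range(500,680,10),range(-70,150,10))
show(range(520,680,10),range(220,390,10))
show(range(340,480,20),range(70,380,10))
E
```

```text
x\y  -70  -60  -50  -40  -30  -20  -10    0   10   20   30   40   50   60   70   80   90  100  110  120  130  140
500  161  152   64   44    1    2    2    1    1    1    2    1    2    3    2    1    3    1    3    2    2    1
510  162  155   61   52   50    2    2    2    3    3    1    2    2    2    2    3    4    2    3    2    2    4
520  162  159   61   52   49    1    3    3    2    3    1    1    1    1    2    2    2    2    3    2    2    2
530  161  161   58   59    1    2    2    2    2    1    2    1    1    2   12   13   14    2    2    2    2    3
540  161  161   57   55    2    2    3    2    2    2   13   12   14   14   14   15   14   12    2    2    2    2
550  160  160   53   52    1    2    1    2    2   11   15   15   14   22   14   14   15   13    4    2    2    4
560  156  156   51   49    1    3    1    2    2    3   14   14   23   47   48   14   14   14    1    2    1    3
570  156   48   48   46    3    1    1    3    2    2   13   14   49   49   49   49   16   14    3    2    2    1
580   43   34    1    2    2    1    1    2    1    1   11   14   49   74 
[... 3150 characters left out ...]
  53   72   72   52    2    2    3   16   50   52  179  197  196
400   31   32   32   30    1    2    2    2    3    2    3    3    2    2    3    2    1    3   73   74   74   71   29   51   53   54   54   50  193  196  197
420    2    2    1    2    2    1    2   52   53   54   53   54   52    1    2    1    2    3    4    1    2    2   51   53   23    4    2    3  193  197  196
440    2    2    2    2    2    3    3   34   55   53   54   54   55    2    2    2    4    2    3    1    3    2    3    3    2    4    2    3  195  196  197
460    2    2    2    2    2    1    2   29   54   54   54   54   54    3    2    2    2    2    3    2    2    3    3    2    2    3    2    3  190  193  194
```

Emit:
drive_tool([
  [[0,0,-0.1],-0.035,1],
  [[0,0,-0.16],-0.035,1],
  [[0,0,-0.06],-0.034,1],
  [[0.08,0.14,0],0,1],
  [[0.08,0.14,0],0,1],
  [[0.1,0.16,0],0,1],
  [[0.1,0.16,0],0,1],
  [[0.1,0.16,0],0,1],
  [[0.1,0.16,0],0,1],
  [[0.1,0.16,0],0,1],
], force=30)

```text
time: 2.2
eef_pos: [360.4, 326.7, 302.9]
tcp_rot: [1.0, 0.009, 0.0, -0.0]
contact_force: [0.9, 0.5, 0.7]
grip_width: 87.4
finger_force: 0.0
```

Emit:
drive_tool([
  [[0.07,0.13,0.05],0,1],
  [[0.07,0.13,0.1],0,1],
  [[0.07,0.13,0.1],0,1],
  [[0.07,0.13,0.1],0,1],
  [[0.06,0.1,0.05],0,1],
  [[0,0,0],0,1],
  [[0,0,0],0,1],
])

```text
time: 2.9
eef_pos: [447.8, 174.5, 202.6]
tcp_rot: [1.0, 0.008, 0.0, 0.0]
contact_force: [0.0, -0.3, 0.3]
grip_width: 87.1
finger_force: 0.0
```

```bash
python3 - <<'E'
from h import *
print(state()["eef_pos"],state()["tcp_rot"])
p,d=capture("scene");cv2.imwrite("pics/s1.png",p[:,:,::-1])
W=cloud("scene",d)
for z in range(200,440,20):
    P=sel(W,(450,120),(174,160),(z,z+20))
    if len(P): print(z,len(P),P[:,:2].min(0).round(),P[:,:2].max(0).round())
E
```

```text
[447.8332759  174.51808803 202.57079937] [9.99965899e-01 8.25755715e-03 3.95790877e-05 1.11108542e-04]
200 210 [436. 120.] [461. 227.]
220 241 [435. 117.] [459. 229.]
240 276 [435. 113.] [460. 233.]
260 276 [408.  86.] [486. 259.]
280 1080 [408.  80.] [485. 266.]
300 1698 [408.  77.] [489. 270.]
320 605 [421. 155.] [475. 225.]
340 539 [422. 156.] [471. 224.]
360 541 [409. 136.] [482. 223.]
380 578 [408. 135.] [483. 208.]
400 701 [407. 132.] [473. 194.]
420 734 [406. 133.] [476. 197.]
```

View pics/s1.png

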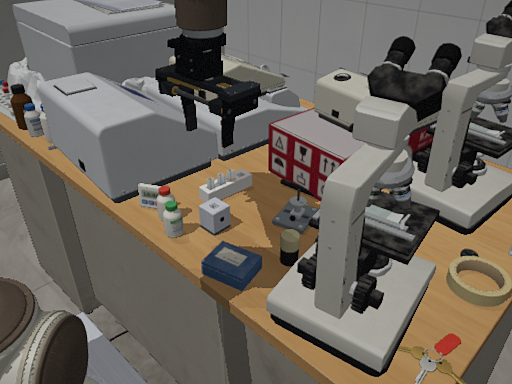

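Gripper body is 190 mm along its closing axis (scene picture: body at (205,85), holder at (214,215)). It clears everything here; descend and grip.

Emit:
drive_tool([
  [[0,0.002,0.1],0,1],
  [[0,0.002,0.16],0,1],
  [[0,0,0.16],0,1],
  [[0,0,0.14],0,1],
  [[0,0,0.1],0,1],
  [[0,0,0.05],0,1],
  [[0,0,0],0,1],
  [[0,0,0],0,1],
])

```text
time: 3.75
eef_pos: [448.1, 175.4, 25.9]
tcp_rot: [1.0, 0.01, 0.001, -0.0]
contact_force: [0.9, 0.2, 0.3]
grip_width: 87.3
finger_force: 0.0
```

Emit:
drive_tool([
  [[0,0,0],0,0],
  [[0,0,0],0,-1],
  [[0,0,0],0,-1],
  [[0,0,0],0,-1],
  [[0,0,0],0,-1],
  [[0,0,0],0,-1],
], force=40)

```text
time: 4.35
eef_pos: [447.5, 173.9, 25.1]
tcp_rot: [1.0, 0.009, 0.0, -0.0]
contact_force: [-0.4, -0.2, -0.5]
grip_width: 46.9
finger_force: 0.0
```

Emit:
drive_tool([
  [[0,0,0],0,-1],
  [[0,0,0],0,-1],
  [[0,0,0],0,-1],
  [[0,0,0],0,-1],
])

```text
time: 4.75
eef_pos: [447.5, 173.9, 25.1]
tcp_rot: [1.0, 0.009, -0.0, 0.0]
contact_force: [-0.1, -0.1, 2.8]
grip_width: 43.8
finger_force: 40.0
```

```bash
python3 - <<'E'
from h import *
for i in range(3):
    s=state();print(s["eef_pos"],s["contact_force"],s["grip_width"],s["finger_force"])
    capture("top")
for n in("top","scene"):
    p,d=capture(n);W=cloud(n,d);P=sel(W,(450,40),(171,40),(46,60));print(n,rect(P),P.min(0),P.max(0))
E
```

```text
[447.52977001 173.86528087  25.09973063] [-0.05346002 -0.09110492  2.83030296] 43.8083358695492 39.961285739154846
[447.52010553 173.83996876  25.10324204] [ 0.26603316 -1.53522851  1.66082066] 43.60207617457177 39.96146088022215
[447.51255252 173.85508258  25.1127901 ] [ 0.41684763 -1.28117732  1.6374726 ] 43.93851349286237 39.96144114542403
  return _methods._mean(a, axis=axis, dtype=dtype,
  ret = ret.dtype.type(ret / rcount)
Traceback (most recent call last):
ValueError: zero-size array to reduction operation minimum which has no identity
```

Emit:
drive_tool([
  [[0,0,-0.05],0,-1],
  [[0,0,-0.15],0,-1],
  [[0,0,-0.15],0,-1],
  [[0,0,-0.05],0,-1],
  [[0.09,0.07,0],0,-1],
  [[0.1,0.08,0],0,-1],
  [[0.12,0.1,0],0,-1],
  [[0.12,0.1,0],0,-1],
  [[0.108,0.072,0],0,-1],
  [[0,0,0],0,-1],
])

```text
time: 5.95
eef_pos: [586.1, 69.0, 123.3]
tcp_rot: [1.0, 0.007, -0.0, 0.0]
contact_force: [0.2, 0.1, -3.6]
grip_width: 43.8
finger_force: 40.0
```

Emit:
drive_tool([
  [[0,0,0],0,-1],
  [[0,0,0],0,-1],
  [[0,0,0],0,-1],
])

```text
time: 6.25
eef_pos: [582.8, 71.5, 124.8]
tcp_rot: [1.0, 0.009, -0.001, 0.0]
contact_force: [0.7, 0.1, -3.2]
grip_width: 43.5
finger_force: 40.0
```

```bash
python3 - <<'E'
from h import *
s=state();print(s["eef_pos"],s["tcp_rot"],s["contact_force"],s["finger_force"])
p,d=capture("scene");np.save("pics/s2.npy",d);cv2.imwrite("pics/s2f.png",p[:,:,::-1])
c=get_calibration("scene");q=c["R"]@np.array([584,71,90])+c["t"];u,v=int(q[0]/q[2]*c["fx"]+c["cx"]),int(q[1]/q[2]*c["fy"]+c["cy"]);print(u,v)
cv2.imwrite("pics/s2.png",cv2.resize(p[v-45:v+55,u-50:u+50,::-1],None,fx=6,fy=6,interpolation=cv2.INTER_CUBIC))
W=cloud("scene",d);P=sel(W,(584,45),(71,45),(85,110));print(P.min(0),P.max(0))
E
```

```text
[582.83197386  71.51765261 124.75408732] [ 9.99954791e-01  9.49347060e-03 -5.37929032e-04  6.34870331e-06] [ 0.69694811  0.12911205 -3.24570424] 39.960890514030325
297 182
[560.57276334  47.44615601 100.03275495] [606.84718     93.66507379 109.98070757]
```

View pics/s2.png

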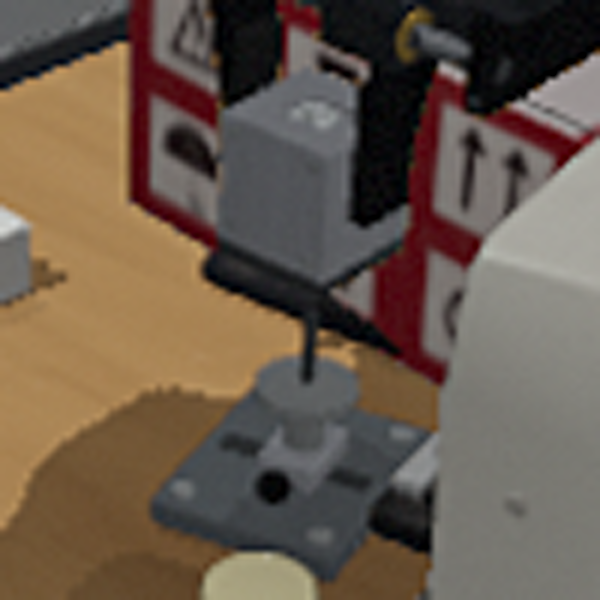

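Crop shows holder bottom corners at (215,240), (322,282), (408,228), and the pin at column 309 with the seat ellipse centred at (308,387). Checking these against the model.

```bash
python3 - <<'E'
from h import *
c=get_calibration("scene")
def pr(X): q=c["R"]@np.array(X,float)+c["t"];return np.array([(q[0]/q[2]*c["fx"]+c["cx"]-247)*6+3,(q[1]/q[2]*c["fy"]+c["cy"]-137)*6+3])
X,Y=583.5,71.5;z0=99.7
a=.018;R=np.array([[np.cos(a),-np.sin(a)],[np.sin(a),np.cos(a)]])
for n,o in dict(L=(-22,22),N=(-22,-22),Rr=(22,-22)).items():
    q=R@o; print(n,pr([X+q[0],Y+q[1],z0]).round(1),pr([X+q[0],Y+q[1],z0+52]).round(1))
print("pin base/tip",pr([584,71,47]),pr([584,71,75]),"seat",pr([584,71,46.5]))
print("d/dx,d/dy per mm",pr([585,71,47])-pr([584,71,47]),pr([584,72,47])-pr([584,71,47]))
# precise pin columns from the first image (and depth), dark vs. background
p=cv2.imread("pics/scene0.png").astype(int).sum(2)
for r in range(182,204,2):print(r,p[r,288:310])
E
```

```text
L [212.7 253.6] [218.  114.2]
N [317.5 303. ] [326.5 160.9]
Rr [401.3 251. ] [412.7 111.6]
pin base/tip [301.15714714 384.8748782 ] [305.36150336 315.48658496] seat [301.08333133 386.09312726]
d/dx,d/dy per mm [ 1.89787026 -1.17819705] [-2.26064639 -1.15782722]
182 [137 138 137 104 147 160 175 214 274 305 264 185 165 226 307 313 176 265
 323 332 310 184]
184 [ 73  76  82  82  92 103 102 125 120 143 198 258 289 286 219 168 126 276
 323 332 302 167]
186 [ 58   8  31  49  64  67  69  74  88  95 107 116 130 167 197 267 306 322
 325 329 278 165]
188 [362 333 331 232 139  69  15  23  42  65 116 103  77  77 104 112 161 176
 262 316 277 151]
190 [368 368 372 369 371 359 338 337 230 137 141 116  49  51  46  69  64  82
  68 128 140 112]
192 [362 366 363 368 372 371 371 372 387 263 125 124 309 234 146  74  11  16
  43  49  53  75]
194 [357 363 358 356 366 369 366 379 399 249  95 189 365 383 374 359 328 322
 343 220  52  19]
196 [360 359 357 352 376 402 451 472 491 286  58 234 427 448 410 374 368 365
 365 371 375 340]
198 [348 369 451 469 473 478 477 482 461 256  39 374 384 471 410 302 314 332
 357 368 373 379]
200 [355 422 467 472 466 465 467 476 476 292 206 260 423 455 443 473 483 486
 421 370 367 370]
202 [330 359 450 474 468 465 467 470 470 476 477 447 434 431 442 441 465 494
 387 351 361 362]
```

Emit:
drive_tool([
  [[0.0045,0.005,0.02],0,-1],
  [[0,0,0.04],0,-1],
  [[0,0,0.024],0,-1],
  [[0,0,0],0,-1],
  [[0,0,0],0,-1],
  [[0,0,0],0,-1],
])

```text
time: 6.9
eef_pos: [585.3, 69.7, 104.3]
tcp_rot: [1.0, 0.009, 0.0, -0.0]
contact_force: [0.3, 0.6, -3.1]
grip_width: 43.8
finger_force: 40.0
```

Emit:
drive_tool([
  [[0,0,0.004],0,-1],
  [[0,0,0],0,-1],
  [[0,0,0],0,-1],
])

```text
time: 7.2
eef_pos: [585.1, 69.7, 103.2]
tcp_rot: [1.0, 0.009, 0.0, -0.0]
contact_force: [1.1, -0.0, -4.0]
grip_width: 43.5
finger_force: 40.0
```

Emit:
drive_tool([
  [[0,0,0.004],0,-1],
  [[0,0,0],0,-1],
  [[0,0,0],0,-1],
])

```text
time: 7.5
eef_pos: [585.0, 69.6, 102.0]
tcp_rot: [1.0, 0.009, -0.0, 0.0]
contact_force: [-0.2, -0.4, -4.4]
grip_width: 43.9
finger_force: 40.0
```

Emit:
drive_tool([
  [[-0.004,-0.003,0],0,-1],
  [[0,0,0],0,-1],
  [[0,0,0],0,-1],
  [[0,0,0],0,-1],
])

```text
time: 7.9
eef_pos: [584.0, 70.5, 102.1]
tcp_rot: [1.0, 0.009, 0.0, -0.0]
contact_force: [-0.7, -0.5, -4.1]
grip_width: 43.9
finger_force: 40.0
```

Emit:
drive_tool([
  [[0,0,0.004],0,-1],
  [[0,0,0],0,-1],
  [[0,0,0],0,-1],
])

```text
time: 8.2
eef_pos: [584.0, 70.4, 101.0]
tcp_rot: [1.0, 0.009, -0.0, 0.0]
contact_force: [0.1, -0.7, -3.3]
grip_width: 43.7
finger_force: 40.0
```

Emit:
drive_tool([
  [[0,0,0.004],0,-1],
  [[0,0,0],0,-1],
  [[0,0,0],0,-1],
])

```text
time: 8.5
eef_pos: [584.0, 70.4, 100.0]
tcp_rot: [1.0, 0.009, -0.0, 0.0]
contact_force: [-0.3, -0.5, -2.8]
grip_width: 43.3
finger_force: 40.0
```

Emit:
drive_tool([
  [[0,0,0.004],0,-1],
  [[0,0,0],0,-1],
  [[0,0,0],0,-1],
])

```text
time: 8.8
eef_pos: [584.0, 70.4, 99.0]
tcp_rot: [1.0, 0.009, -0.0, 0.0]
contact_force: [0.7, -0.4, -4.4]
grip_width: 43.7
finger_force: 40.0
```

Emit:
drive_tool([
  [[0,0,0.004],0,-1],
  [[0,0,0],0,-1],
  [[0,0,0],0,-1],
])

```text
time: 9.1
eef_pos: [584.0, 70.4, 98.0]
tcp_rot: [1.0, 0.009, -0.0, 0.0]
contact_force: [-0.6, -0.5, -3.5]
grip_width: 43.8
finger_force: 40.0
```

Emit:
drive_tool([
  [[0,0,0.004],0,-1],
  [[0,0,0],0,-1],
  [[0,0,0],0,-1],
])

```text
time: 9.4
eef_pos: [584.0, 70.4, 97.0]
tcp_rot: [1.0, 0.009, -0.0, 0.0]
contact_force: [0.8, 1.1, -3.2]
grip_width: 43.9
finger_force: 40.0
```

Emit:
drive_tool([
  [[0,0,0.004],0,-1],
  [[0,0,0],0,-1],
  [[0,0,0],0,-1],
])

```text
time: 9.7
eef_pos: [584.0, 70.4, 96.0]
tcp_rot: [1.0, 0.009, -0.0, 0.0]
contact_force: [0.3, 0.1, -3.3]
grip_width: 43.9
finger_force: 40.0
```

Emit:
drive_tool([
  [[0,0,0.004],0,-1],
  [[0,0,0.004],0,-1],
  [[0,0,0],0,-1],
  [[0,0,0],0,-1],
])

```text
time: 10.1
eef_pos: [584.0, 70.4, 94.0]
tcp_rot: [1.0, 0.009, -0.0, 0.0]
contact_force: [0.1, -0.6, -3.1]
grip_width: 43.9
finger_force: 40.0
```

Emit:
drive_tool([
  [[0,0,0.004],0,-1],
  [[0,0,0],0,-1],
  [[0,0,0],0,-1],
])

```text
time: 10.4
eef_pos: [584.2, 70.4, 93.6]
tcp_rot: [1.0, 0.009, 0.0, -0.0]
contact_force: [-1.2, -0.3, 0.3]
grip_width: 43.9
finger_force: 40.0
```

Emit:
drive_tool([
  [[0,0,0.004],0,-1],
  [[0,0,0],0,-1],
  [[0,0,0],0,-1],
])

```text
time: 10.7
eef_pos: [584.2, 70.4, 92.2]
tcp_rot: [1.0, 0.009, 0.0, -0.0]
contact_force: [-1.1, -0.0, 0.5]
grip_width: 43.8
finger_force: 40.0
```

Emit:
drive_tool([
  [[0,0,0.004],0,-1],
  [[0,0,0],0,-1],
  [[0,0,0.004],0,-1],
  [[0,0,0],0,-1],
  [[0,0,0],0,-1],
])

```text
time: 11.2
eef_pos: [584.1, 70.4, 90.0]
tcp_rot: [1.0, 0.009, 0.0, -0.0]
contact_force: [-0.4, -0.2, -0.1]
grip_width: 43.4
finger_force: 40.0
```

Emit:
drive_tool([
  [[0,0,0.004],0,-1],
  [[0,0,0],0,-1],
  [[0,0,0.004],0,-1],
  [[0,0,0],0,-1],
  [[0,0,0],0,-1],
])

```text
time: 11.7
eef_pos: [584.0, 70.4, 87.8]
tcp_rot: [1.0, 0.009, -0.0, -0.0]
contact_force: [0.7, 0.9, -1.8]
grip_width: 43.8
finger_force: 40.0
```

Emit:
drive_tool([
  [[0,0,0.004],0,-1],
  [[0,0,0],0,-1],
  [[0,0,0.004],0,-1],
  [[0,0,0],0,-1],
  [[0,0,0],0,-1],
])

```text
time: 12.2
eef_pos: [584.0, 70.4, 85.9]
tcp_rot: [1.0, 0.009, -0.0, -0.0]
contact_force: [0.5, 0.3, -0.7]
grip_width: 43.7
finger_force: 40.0
```

Emit:
drive_tool([
  [[0,0,0.004],0,-1],
  [[0,0,0],0,-1],
  [[0,0,0.004],0,-1],
  [[0,0,0],0,-1],
  [[0,0,0.004],0,-1],
  [[0,0,0],0,-1],
])

```text
time: 12.8
eef_pos: [584.0, 70.4, 82.8]
tcp_rot: [1.0, 0.009, -0.0, -0.0]
contact_force: [0.4, -0.4, -1.2]
grip_width: 43.8
finger_force: 40.0
```

Emit:
drive_tool([
  [[0,0,0.004],0,-1],
  [[0,0,0],0,-1],
  [[0,0,0.004],0,-1],
  [[0,0,0],0,-1],
  [[0,0,0.004],0,-1],
  [[0,0,0],0,-1],
])

```text
time: 13.4
eef_pos: [583.9, 70.4, 79.7]
tcp_rot: [1.0, 0.009, -0.0, -0.0]
contact_force: [0.6, -0.1, -2.3]
grip_width: 43.9
finger_force: 40.0
```

Emit:
drive_tool([
  [[0,0,0.004],0,-1],
  [[0,0,0],0,-1],
  [[0,0,0.004],0,-1],
  [[0,0,0],0,-1],
  [[0,0,0.004],0,-1],
  [[0,0,0],0,-1],
])

```text
time: 14.0
eef_pos: [583.6, 70.3, 76.6]
tcp_rot: [1.0, 0.009, -0.001, 0.0]
contact_force: [-0.5, -0.5, -3.4]
grip_width: 43.6
finger_force: 40.0
```

```bash
python3 - <<'E'
from h import *
p,d=capture("scene")
cv2.imwrite("pics/s3.png",cv2.resize(p[120:235,247:347,::-1],None,fx=5,fy=5,interpolation=cv2.INTER_CUBIC))
W=cloud("scene",d);P=sel(W,(584,30),(71,30),(85,135))
print(np.histogram(P[:,2],bins=range(85,136,3)));print(np.median(P[abs(P[:,2]-103)<6],0))
print([(x["point"],x["p"]) for x in tip_of("scene","cuvette")],state()["contact_force"])
E
```

```text
(array([ 26,  35,  30,  41,  25,  46, 155,  29,  26,  30,  32,  37,  24,
        24,  16,  12]), array([ 85,  88,  91,  94,  97, 100, 103, 106, 109, 112, 115, 118, 121,
       124, 127, 130, 133]))
[572.79496161  69.74071794 104.13122886]
[([584.7, 70.1, 75.8], 0.64)] [-0.1880784  -0.18828926 -3.18916871]
```

View pics/s3.png

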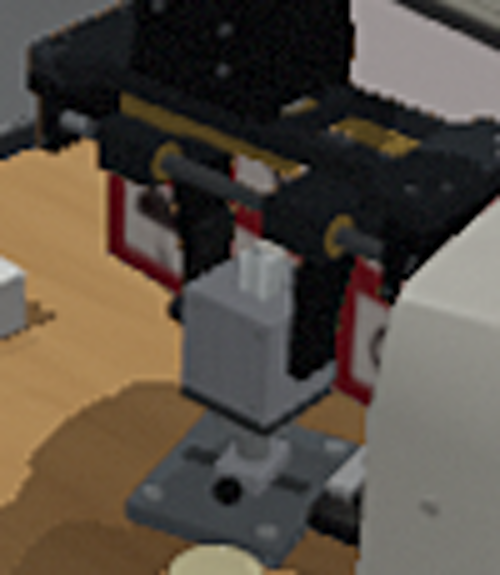

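The cuvette at (262,265) stands proud of the holder and the pin is in the hole. About 5 mm remain to the seat.

Emit:
drive_tool([
  [[0,0,0.004],0,-1],
  [[0,0,0],0,-1],
  [[0,0,0.004],0,-1],
  [[0,0,0],0,-1],
  [[0,0,0.004],0,-1],
  [[0,0,0],0,-1],
  [[0,0,0],0,-1],
])

```text
time: 14.8
eef_pos: [584.0, 70.4, 74.0]
tcp_rot: [1.0, 0.009, -0.0, 0.0]
contact_force: [0.4, 0.7, -3.0]
grip_width: 44.4
finger_force: 40.0
```

Emit:
drive_tool([
  [[0,0,0.004],0,-1],
  [[0,0,0],0,-1],
  [[0,0,0],0,-1],
])

```text
time: 15.1
eef_pos: [584.0, 70.4, 73.0]
tcp_rot: [1.0, 0.009, -0.0, 0.0]
contact_force: [-0.3, 0.8, -2.8]
grip_width: 43.7
finger_force: 40.0
```

Emit:
drive_tool([
  [[0,0,0.004],0,-1],
  [[0,0,0],0,-1],
  [[0,0,0],0,-1],
])

```text
time: 15.4
eef_pos: [584.0, 70.4, 72.0]
tcp_rot: [1.0, 0.009, -0.0, 0.0]
contact_force: [-0.4, 0.6, -3.8]
grip_width: 43.5
finger_force: 40.0
```

Emit:
drive_tool([
  [[0,0,0.003],0,-1],
  [[0,0,0],0,-1],
  [[0,0,0],0,-1],
])

```text
time: 15.7
eef_pos: [584.2, 70.4, 71.8]
tcp_rot: [1.0, 0.009, 0.0, -0.0]
contact_force: [-0.8, -0.6, 1.0]
grip_width: 43.5
finger_force: 40.0
```

Emit:
drive_tool([
  [[0,0,0.002],0,-1],
  [[0,0,0],0,-1],
  [[0,0,0],0,-1],
])

```text
time: 16.0
eef_pos: [584.3, 70.4, 71.7]
tcp_rot: [1.0, 0.009, 0.0, 0.0]
contact_force: [-2.0, 0.1, 5.6]
grip_width: 44.0
finger_force: 40.0
```

Emit:
drive_tool([
  [[0,0,-0.002],0,-0.5],
  [[0,0,0],0,0.2],
  [[0,0,0],0,0.5],
  [[0,0,0],0,0.5],
  [[0,0,0],0,0.5],
], force=12)

```text
time: 16.5
eef_pos: [584.1, 70.4, 71.1]
tcp_rot: [1.0, 0.009, 0.0, -0.0]
contact_force: [-0.7, -0.8, -0.2]
grip_width: 63.3
finger_force: 0.0
```

Emit:
drive_tool([
  [[0,0,-0.03],0,0.5],
  [[0,0,-0.07],0,0.5],
  [[0,0,-0.045],0,0.5],
  [[0,0,0],0,0.5],
  [[0,0,0],0,0.5],
  [[0,0,0],0,0.5],
])

```text
time: 17.1
eef_pos: [583.5, 70.3, 106.9]
tcp_rot: [1.0, 0.009, -0.001, 0.0]
contact_force: [0.1, 0.8, 0.4]
grip_width: 65.3
finger_force: 0.0
```

```bash
python3 - <<'E'
from h import *
p,d=capture("scene")
cv2.imwrite("pics/s4.png",cv2.resize(p[120:235,247:347,::-1],None,fx=5,fy=5,interpolation=cv2.INTER_CUBIC))
W=cloud("scene",d);P=sel(W,(584,30),(71,30),(94,103));print(rect(P))
P=sel(W,(584,30),(71,18),(106,122));print(np.histogram(P[:,2],bins=range(106,123,2)),np.median(P,0))
E
```

```text
(array([584.6,  70.1]), array([46.3, 45.4]), 89.2, 243, np.float64(99.2))
(array([ 8,  5,  7,  9, 13, 12, 13,  7]), array([106, 108, 110, 112, 114, 116, 118, 120, 122])) [580.27286006  68.03809478 115.26494085]
```

View pics/s4.png

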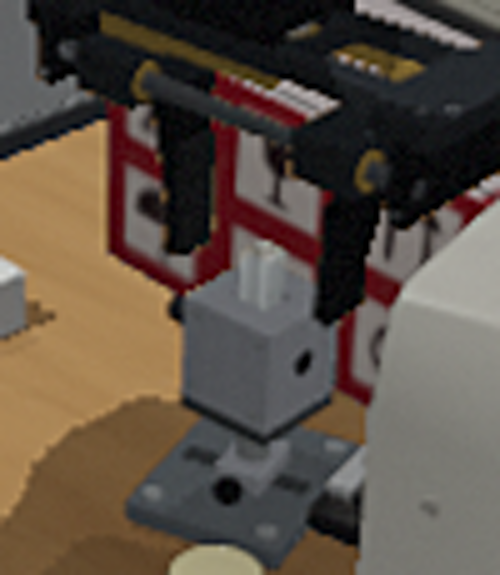

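Holder seated and upright at (260,350), cuvette proud at (262,275) between the open fingers. Grip the cuvette.

Emit:
drive_tool([
  [[0,0,0],0,0],
  [[0,0,0],0,-0.4],
  [[0,0,0],0,-1],
  [[0,0,0],0,-1],
  [[0,0,0],0,-1],
  [[0,0,0],0,-1],
  [[0,0,0],0,-1],
  [[0,0,0],0,-1],
], force=12)

```text
time: 17.95
eef_pos: [584.0, 70.4, 107.6]
tcp_rot: [1.0, 0.009, 0.0, -0.0]
contact_force: [0.1, -0.1, -0.1]
grip_width: 12.9
finger_force: 12.0
```

Emit:
drive_tool([
  [[0,0,-0.02],0,-1],
  [[0,0,-0.04],0,-1],
  [[0,0,-0.06],0,-1],
  [[0,0,-0.08],0,-1],
  [[0,0,-0.04],0,-1],
  [[0,0,0],0,-1],
  [[0,0,0],0,-1],
])

```text
time: 18.65
eef_pos: [583.6, 70.4, 167.4]
tcp_rot: [1.0, 0.009, -0.0, -0.0]
contact_force: [0.0, -0.1, 0.5]
grip_width: 12.8
finger_force: 12.0
```

```bash
python3 - <<'E'
from h import *
def plane(n,uv,z):
    c=get_calibration(n);r=np.c_[(uv[:,0]-c["cx"])/c["fx"],(uv[:,1]-c["cy"])/c["fy"],np.ones(len(uv))]@c["R"]
    o=-c["t"]@c["R"];return o+r*((z-o[2])/r[:,2])[:,None]
p,_=capture("top");im=p[:,:,::-1]
im0=cv2.imread("pics/top0.png")
# rack: whiteness mask upsampled, region near rack
for nm,I in(("0",im0),("now",im)):
    u0,v0,u1,v1=185,130,235,212
    c=cv2.resize(I[v0:v1,u0:u1],None,fx=8,fy=8,interpolation=cv2.INTER_CUBIC)
    b=c[:,:,0]
    t,m=cv2.threshold(b,0,255,cv2.THRESH_OTSU)
    cs,_=cv2.findContours(m,cv2.RETR_EXTERNAL,cv2.CHAIN_APPROX_NONE);k=max(cs,key=cv2.contourArea)
    uv=k[:,0].astype(float);uv=(uv+.5)/8-.5+[u0,v0]
    W=plane("top",uv,30);r=cv2.minAreaRect(W[:,:2].astype(np.float32));print(nm,t,np.round(r[0],1),np.round(r[1],1),round(r[2],2))
    cv2.imwrite(f"pics/r{nm}.png",np.hstack([c,cv2.cvtColor(m,cv2.COLOR_GRAY2BGR)])[:600])
u0,v0,u1,v1=225,205,265,240
c=cv2.resize(im0[v0:v1,u0:u1],None,fx=8,fy=8,interpolation=cv2.INTER_CUBIC)
t,m=cv2.threshold(c[:,:,0],0,255,cv2.THRESH_OTSU);cs,_=cv2.findContours(m,cv2.RETR_EXTERNAL,cv2.CHAIN_APPROX_NONE);k=max(cs,key=cv2.contourArea)
uv=(k[:,0]+.5)/8-.5+[u0,v0];r=cv2.minAreaRect(plane("top",uv,52)[:,:2].astype(np.float32));print("holder",r)
s=state();print(s["eef_pos"],s["tcp_rot"],s["grip_width"])
E
```

```text
0 131.0 [552.7 255.6] [ 38.2 126.3] 85.62
now 107.0 [553.4 265.4] [170.6  76. ] 1.88
holder ((448.5539245605469, 174.89035034179688), (46.18294143676758, 46.286563873291016), 0.17185795307159424)
[583.32834366  70.29385588 166.7513975 ] [ 9.99960529e-01  8.84531269e-03 -8.33105388e-04  8.71973507e-05] 13.382718980223936
```

View pics/r0.png

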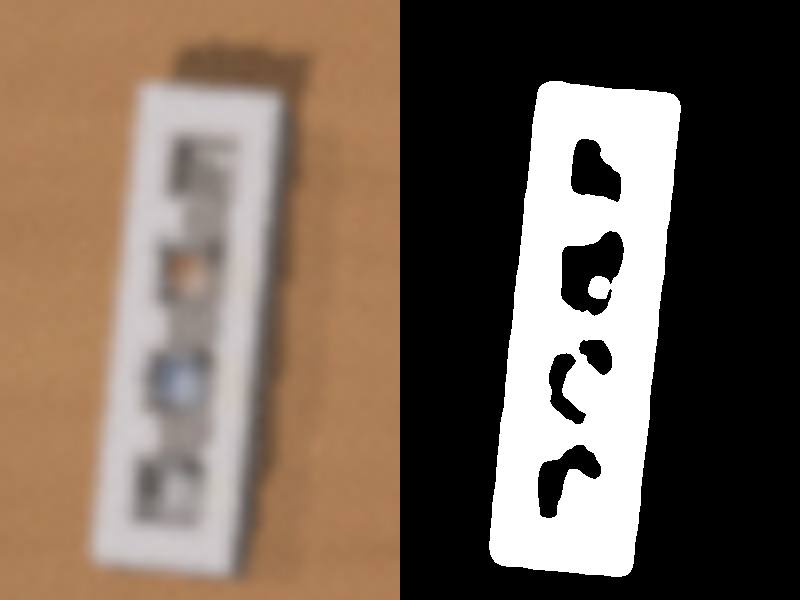

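Emit:
drive_tool([
  [[0,0,0],0.0295,-1],
  [[0,-0.07,0],0,-1],
  [[0,-0.11,0],0,-1],
  [[-0.005,-0.13,0],0,-1],
  [[-0.008,-0.13,0],0,-1],
  [[0,-0.13,0],0,-1],
  [[0,-0.1,0],0,-1],
  [[0,-0.056,0],0,-1],
  [[0,0,0],0,-1],
  [[0,0,0],0,-1],
])

```text
time: 19.7
eef_pos: [593.9, 251.4, 166.9]
tcp_rot: [0.999, -0.037, -0.001, 0.0]
contact_force: [-0.6, -0.2, -0.2]
grip_width: 13.2
finger_force: 12.0
```

Emit:
drive_tool([
  [[0,0,0.04],0,-1],
  [[0,0,0.1],0,-1],
  [[0,0,0.1],0,-1],
  [[0,0,0.08],0,-1],
  [[0,0,0.04],0,-1],
  [[0,0,0],0,-1],
  [[0,0,0],0,-1],
  [[0,0,0],0,-1],
])

```text
time: 20.5
eef_pos: [595.2, 251.9, 79.0]
tcp_rot: [0.999, -0.037, 0.001, -0.001]
contact_force: [0.1, -0.4, 0.7]
grip_width: 13.1
finger_force: 12.0
```

```bash
python3 - <<'E'
from h import *
s=state();print(s["eef_pos"],s["tcp_rot"],s["contact_force"],s["grip_width"])
def pr(c,X): q=c["R"]@np.array(X,float)+c["t"];return np.array([q[0]/q[2]*c["fx"]+c["cx"],q[1]/q[2]*c["fy"]+c["cy"]])
for n in("scene",):
    p,d=capture(n);c=get_calibration(n);u,v=pr(c,[594.2,251.7,50]).astype(int);print(u,v)
    cv2.imwrite("pics/s5.png",cv2.resize(p[v-50:v+50,u-60:u+60,::-1],None,fx=6,fy=6,interpolation=cv2.INTER_CUBIC))
    a=np.radians(-4.3)
    f=lambda X,Y,z:((pr(c,[X,Y,z])-[u-60,v-50]+.5)*6).round(1)
    for o in((-8,8),(-8,-8),(8,-8),(8,8)):
        x=594.2+np.cos(a)*o[0]-np.sin(a)*o[1];y=251.7+np.sin(a)*o[0]+np.cos(a)*o[1];print("well corner",f(x,y,30))
    for o in((-6.65,6.65),(-6.65,-6.65),(6.65,-6.65)):
        x=s["eef_pos"][0]+np.cos(a)*o[0]-np.sin(a)*o[1];y=s["eef_pos"][1]+np.sin(a)*o[0]+np.cos(a)*o[1];print("cuv bottom",f(x,y,s["eef_pos"][2]-33))
c=get_calibration("top")
uv=np.array([185+204/8-.5,130+167/8-.5]);r=np.array([(uv[0]-c["cx"])/c["fx"],(uv[1]-c["cy"])/c["fy"],1])@c["R"];o=-c["t"]@c["R"];print("top well",o+r*(30-o[2])/r[2])
E
```

```text
[595.1868002  251.92253131  78.96336048] [ 9.99300278e-01 -3.73783703e-02  1.13043363e-03 -7.30129812e-04] [ 0.08347383 -0.40957777  0.71959339] 13.076381708139358
238 166
well corner [340.3 351.2]
well corner [366.6 367.3]
well corner [398.8 353.2]
well corner [372.3 337.3]
cuv bottom [345.7 314.3]
cuv bottom [367.8 327.5]
cuv bottom [394.7 315.9]
top well [594.4777083  251.84813284  30.        ]
```

View pics/s5.png

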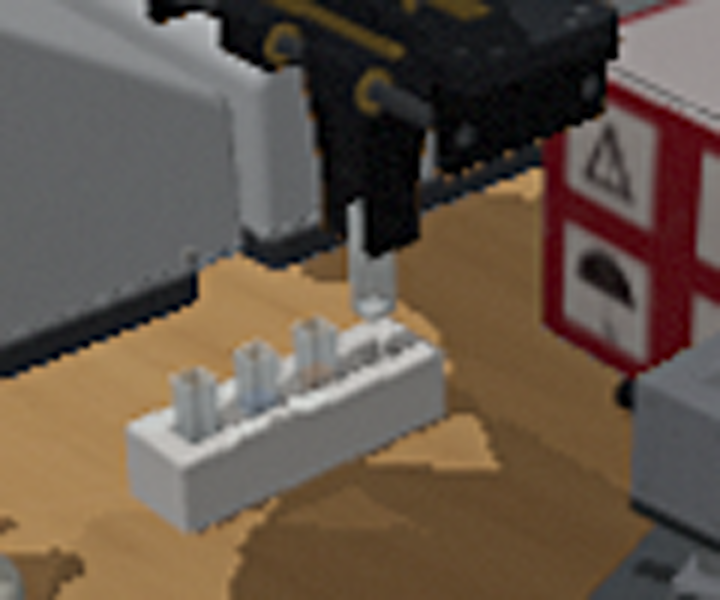

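```bash
python3 - <<'E'
from h import *
c=get_calibration("scene")
def f(X,Y,z): q=c["R"]@np.array([X,Y,z],float)+c["t"];return ((np.array([q[0]/q[2]*c["fx"]+c["cx"],q[1]/q[2]*c["fy"]+c["cy"]])-[178,116]+.5)*6).round(1)
a=np.radians(-4.3);cx,cy=594.2-41.88,251.7+3.15
g=lambda l,w,z:f(cx+np.cos(a)*l-np.sin(a)*w,cy+np.sin(a)*l+np.cos(a)*w,z)
print("L,N,R top",g(-62,18,30),g(-62,-18,30),g(62,-18,30),"bottom N,R",g(-62,-18,0),g(62,-18,0))
for k in(-42,-14,14): print("cuvettes top cols",[g(k+dx,dy,51).tolist() for dx,dy in((-6.65,6.65),(-6.65,-6.65),(6.65,-6.65))])
print(state()["eef_pos"])
E
```

```text
L,N,R top [120.2 428.6] [178.1 469. ] [439.3 352.6] bottom N,R [182.8 537.6] [439.7 418.6]
cuvettes top cols [[164.5, 379.5], [186.1, 394.0], [215.8, 381.3]]
cuvettes top cols [[226.1, 353.5], [248.0, 367.5], [276.7, 355.3]]
cuvettes top cols [[285.9, 328.4], [307.9, 341.9], [335.8, 330.0]]
[595.08775767 251.98185082  78.93376736]
```

Emit:
drive_tool([
  [[-0.001,0.0024,0.03],0,-1],
  [[0,0,0.03],0,-1],
  [[0,0,0],0,-1],
  [[0,0,0.006],0,-1],
  [[0,0,0],0,-1],
  [[0,0,0],0,-1],
])

```text
time: 21.15
eef_pos: [594.1, 251.1, 61.1]
tcp_rot: [0.999, -0.037, 0.0, -0.0]
contact_force: [0.6, -0.5, 0.3]
grip_width: 13.2
finger_force: 12.0
```

Emit:
drive_tool([
  [[0,0,0.008],0,-1],
  [[0,0,0],0,-1],
  [[0,0,0],0,-1],
])

```text
time: 21.45
eef_pos: [594.0, 251.0, 59.0]
tcp_rot: [0.999, -0.037, -0.0, 0.0]
contact_force: [0.4, -0.8, -1.1]
grip_width: 13.2
finger_force: 12.0
```

Emit:
drive_tool([
  [[0.002,-0.001,0.008],0,-1],
  [[0,0,0],0,-1],
  [[0,0,0],0,-1],
])

```text
time: 21.75
eef_pos: [594.5, 251.3, 57.0]
tcp_rot: [0.999, -0.037, -0.0, 0.0]
contact_force: [-0.1, -0.0, -0.9]
grip_width: 13.0
finger_force: 12.0
```

Emit:
drive_tool([
  [[0,0,0.008],0,-1],
  [[0,0,0.008],0,-1],
  [[0,0,0],0,-1],
  [[0,0,0],0,-1],
])

```text
time: 22.15
eef_pos: [594.5, 251.2, 52.9]
tcp_rot: [0.999, -0.037, -0.0, 0.0]
contact_force: [-1.2, 0.3, 0.3]
grip_width: 13.0
finger_force: 12.0
```

Emit:
drive_tool([
  [[0,0,0.008],0,-1],
  [[0,0,0],0,-1],
  [[0,0,0],0,-1],
])

```text
time: 22.45
eef_pos: [594.5, 251.3, 51.0]
tcp_rot: [0.999, -0.037, -0.0, 0.0]
contact_force: [0.2, -0.9, 0.3]
grip_width: 13.0
finger_force: 12.0
```

Emit:
drive_tool([
  [[0,0,0.008],0,-1],
  [[0,0,0],0,-1],
  [[0,0,0],0,-1],
])

```text
time: 22.75
eef_pos: [594.5, 251.3, 49.0]
tcp_rot: [0.999, -0.037, -0.0, 0.0]
contact_force: [-0.6, -0.4, -1.2]
grip_width: 12.7
finger_force: 12.0
```

Emit:
drive_tool([
  [[0,0,0.008],0,-1],
  [[0,0,0],0,-1],
  [[0,0,0],0,-1],
])

```text
time: 23.05
eef_pos: [594.5, 251.2, 47.0]
tcp_rot: [0.999, -0.037, -0.0, 0.0]
contact_force: [1.1, -0.2, -0.4]
grip_width: 13.3
finger_force: 12.0
```

Emit:
drive_tool([
  [[0,0,0],0,-0.5],
  [[0,0,0],0,-0.2],
  [[0,0,0],0,-0.1],
  [[0,0,0],0,-0.1],
  [[0,0,0],0,-0.1],
  [[0,0,0],0,-0.1],
])

```text
time: 23.65
eef_pos: [594.6, 251.3, 47.1]
tcp_rot: [0.999, -0.037, 0.0, -0.0]
contact_force: [-0.5, 0.7, -0.3]
grip_width: 38.7
finger_force: 0.0
```

Emit:
drive_tool([
  [[0,0,-0.04],0,-0.1],
  [[0,0,-0.1],0,-0.1],
  [[0,0,-0.16],0,-0.1],
  [[0,0,-0.16],0,-0.1],
  [[0,0,-0.1],0,-0.1],
  [[0,0,0],0,-0.1],
  [[0,0,0],0,-0.1],
])

```text
time: 24.35
eef_pos: [594.5, 251.4, 188.1]
tcp_rot: [0.999, -0.037, 0.001, -0.001]
contact_force: [-0.0, 1.2, -1.6]
grip_width: 39.2
finger_force: 0.0
```

```bash
python3 - <<'E'
from h import *
p,d=capture("scene");print(state()["eef_pos"],state()["contact_force"])
cv2.imwrite("pics/s6.png",cv2.resize(p[116:236,178:338,::-1],None,fx=5,fy=5,interpolation=cv2.INTER_CUBIC))
E
```

```text
[593.94564437 251.04325445 186.72294329] [-0.87495251 -0.48123979 -0.45535434]
```

View pics/s6.png

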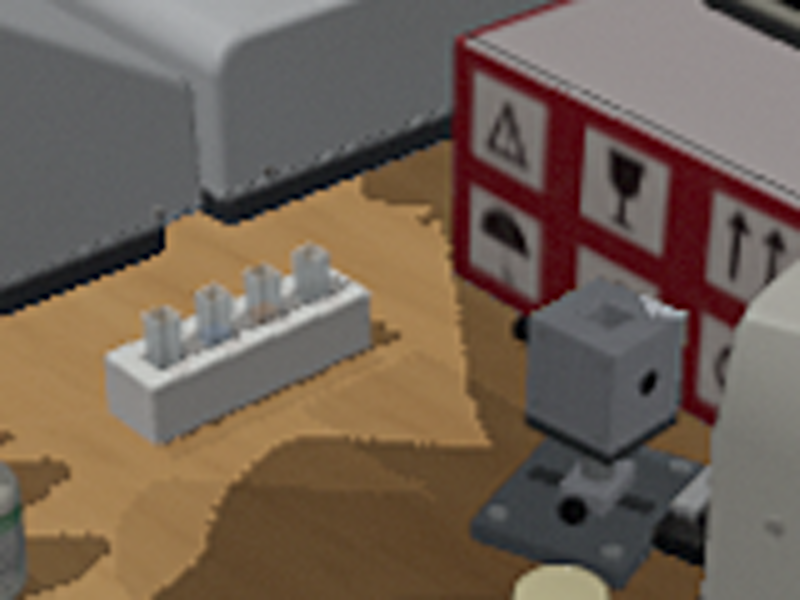

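The cuvette at (310,272) stands upright, level with its three neighbours and fully down. The holder stands upright on the ejector at (605,365), empty.

```bash
python3 -c "
from cell import *
print(job_done())"
```

```text
the job is handed in; nothing more can be done
None
```

The cuvette is standing upright and fully down in the rack's free end well, and the holder is upright on the ejector. I handed the job in at about 24 s of the 61 s allowed; no verdict came back, so this rests on my last camera picture.

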